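# Seat the ceramic disc in a calibrator well and mark the well's depth

## Robot

A 7-joint arm with a two-finger parallel gripper is mounted at the origin on the work surface. World frame = base frame: x ahead of the robot, y to its left, z up, the work surface at z = 0. Lengths are in m, angles in rad, forces in N, time in s.
With the tool pointing down it reaches from about 0.4 to 0.9 m from the base axis. Payload 5.5 kg.
Tool frame: the origin (TCP) lies on the centre line of the jaws, within the pads' length; the fingertips stand ahead of it and the grasp point (between the pads) lies 11 mm behind it (bot.tip_extent is the z of the fingertips in the tool frame, in m); z points along the fingers, y is the line along which they close (so a half turn about z gives the same grasp; the last joint's range is limited). The gripper opens to 92 mm and grips with 3 to 60 N. Pads are 19 mm wide; open, the fingers measure 130 mm over their backs; the gripper's body (75 mm by 190 mm) begins 47 mm behind the grasp point.
Start: joints at [-1.007, 0.501, -0.427, 1.55, 0.221, 1.138, -0.21], TCP at [0.193, 0.621, 0.235] pointing down, gripper open.
Joint ranges: [-2.88, 2.88], [-0.31, 2.03], [-1.54, 1.56], [0.2, 2.42], [-1.41, 4.55], [0.19, 2.02], [-2.57, 2.57]. Speed limits (rad/s): [2.57, 2.57, 3.14, 3.14, 3.14, 3.14, 3.14].

## Interface

Orientations are given as a 3x3 rotation matrix whose columns are the frame's x, y, z axes.
In Python, from rig import bot, eyes gives the robot as it stands. The module is installed in compiled form; this text tells all that it offers.
- The arm moves only by the shell command python3 -m inch 'ROWS' [OPENING]. ROWS is a JSON object of lists of equal length, an entry for each row: "xyz": the shift along the tool's x, y, z in m, a list of three; "turn": the turn about the tool's z in rad. A call has 1 to 8 rows; each row shifts and turns the commanded pose from where the row before left it, along the tool's axes as they then stand; what a row does not reach is not made up. A row lasts 1/12 s, in which the tool goes at most 41.7 mm and 7.16 degrees, less where a joint would pass 70% of its speed; a pose out of reach is approached as far as the arm can. A call with a gripper value outside its range is refused whole. OPENING is the opening, from -1 (shut) to 1 (fully open), so that 0 is half open, set as the call begins (- or left out, the last holds). The fingers move at their own pace and stop on an object; the grip force is fixed at half the most. Time passes only in rows, so rows that do not move let the fingers close. It gives the time, the measured TCP pose, the force, the opening and the grip force at its end, in the units of the state.
- bot.state(): the state, without advancing time (a new reading comes with each control period).
- eyes.get_image(name): name is "scene" or "top" or "wrist"; returns a dict with "color" (420x560x3 uint8, red, green, blue), "depth" (420x560 float32, m along the optical axis (not along the pixel's ray), 0 where there is no reading), "mtx" (3x3 intrinsics, pixels), "R" (3x3) and "t" (3): a world point X has camera coordinates R X + t. Camera axes: x right, y down, z forward; pixel columns grow to the right and rows downward; lengths in m; the calibration is good to about 2 mm. A picture is of the moment at which its call begins.
- bot.finish_job(): hands the job in; it is judged then, once.
The state is a dict: "t": time; "joint_positions": joint angles; "qvel": joint speeds; "joint_torque": joint torques, N m; "position": TCP position; "tcp_rot": TCP orientation; "force": force on the tool from outside, world axes, zero at the start; "wrist_torque": the same for the moment, N m; "grip_width": opening from 0.0 (shut) to 1.0 (fully open); "grip_force": force on a finger pad.
Only numpy, scipy, OpenCV 4.12 (cv2) and the standard library are available. Lean on these libraries where they do the work, as an engineer would, in place of code of your own. Each camera call takes 0.05 s, during which the arm holds its last target. There are 200 camera calls.

## Task

Take the depth gauge (the steel rod with the red collar) from its blue stand and use it to push the tight white ceramic disc in the calibrator's well all the way down until it bottoms out, and keep it pressed firmly against the bottom for about half a second (about 15 N, never more than 40 N: ceramic cracks). Then gently slide the red collar down onto the calibrator's top face to mark the depth, and let go, leaving the gauge standing in the well with its tip on the disc and the other things undisturbed.

Things in the scene. Friction and masses are not known exactly. Their poses are not given: they have to be found in the camera images.
- gauge_head (a point): centre of the black, yellow-banded round head of the depth gauge (20 mm diameter, 26 mm tall); z up along the gauge. The gauge is loose, about 0.16 kg, 122 mm long over all, upright in one of the stand's three sockets (which one varies). Its steel rod is 12 mm in diameter and its tip is 109 mm below this point
- gauge_tip (a point): centre of the flat lower end of the gauge's rod, 12 mm diameter
- collar_foot (a point): centre of the underside of the red collar on the gauge's rod: 38 mm diameter, 18 mm tall. It slides down along the rod with a friction of about 2.5 N and stays where it is left; it starts 64 to 70 mm above the tip (its top 8 to 14 mm below the head)
- well_mouth (a point): centre of the mouth of the calibrator's well, on the level top face 85 mm above the table; z up. The well is a vertical blind bore, 14 mm diameter with a 1.5 mm bevel. Its depth differs from unit to unit and is not measured: with the disc at the bottom, the disc's top lies somewhere from 44 to 60 mm below the mouth
- disc_top (a point): centre of the top of the white ceramic disc (13 mm diameter), 10 to 34 mm below the mouth at the start. A tight fit: it slides down with a steady drag of about 6 N and stays where it is left. At the bottom it stops; the bottom gives only 1 to 2 mm under 15 N
- calibrator: the fixed calibrator, origin at the centre of its underside on the table: a 64 mm square bare aluminium block, 85 mm tall with the well at its centre, in a teal housing about 120 mm square whose top is 7 mm lower than the aluminium face
- disc: the ceramic disc, origin at the centre of its top. The force rises steeply at the bottom: come to it slowly, 10 mm/s or less. A force stop relaxes when the arm halts, so lean on again to keep it pressed
- stand: blue fixed stand, 55 x 180 x 45 mm, origin at the centre of its underside; three sockets 60 mm apart along its y axis, 15 mm diameter and 35 mm deep
- brass_rod_mid (a point): middle of a plain brass rod with a head 18 mm in diameter, 98 mm long, upright in another socket; leave alone
- probe_mid (a point): middle of a probe with a green handle 16 mm in diameter, 90 mm long, upright in another socket; leave alone
- parts_tray: yellow tray of components, 130 x 200 x 30 mm, origin at the centre of its underside; leave alone
- multimeter: yellow and black meter, 80 x 150 x 35 mm, origin at the centre of its underside; leave alone
- carton: small cardboard box, 100 x 70 x 60 mm, origin at the centre of its underside; leave alone
Not all that is in view belongs to the job. Leave any green look-alike of the part that bears gauge_head alone.

How it is judged:
By the outcome, as a careful person would: the job done as asked, in the order asked, and still so for the second after the job is handed in, with the robot touching nothing.
It also fails if it takes over 58 s, if anything falls off the work surface, if the arm or the gripper's body presses on something with over 40 N, if the wrist force passes 120 N, or if a joint passes its speed limit or range.

## Working session

There is one attempt and no reset: what is moved stays moved. The work goes in short steps, Python scripts to look and compute and a shell command to move; the robot and the scene stay as the last step left them, time stands still between calls to the robot, and variables do not carry over. Pictures are saved under pics/ and viewed, at most 10 in all, crops included, and the job is handed in when it is done.

```bash
mkdir -p pics; cat > h.py <<'E'
import numpy as np, cv2
from rig import bot, eyes
def cap(n):
    d=eyes.get_image(n); np.savez(f'{n}.npz',**d); return d
def save(d,name,crop=None,s=1):
    c=d['color'][...,::-1]
    if crop: c=c[crop[1]:crop[3],crop[0]:crop[2]]
    cv2.imwrite(f'pics/{name}.png',cv2.resize(c,None,fx=s,fy=s,interpolation=cv2.INTER_CUBIC))
def cloud(d):
    Z=d['depth']; v,u=np.indices(Z.shape); K=d['mtx']
    P=np.stack([(u-K[0,2])/K[0,0]*Z,(v-K[1,2])/K[1,1]*Z,Z],-1)
    return (P-d['t'])@d['R']
E
python3 - <<'E'
from h import *
for n in('scene','top'):
    d=cap(n); save(d,n+'0')
    print(n,-d['R'].T@d['t'])
s=bot.state(); print(s['t'],s['tcp_rot'],s['force'],s['grip_width'],bot.tip_extent)
E
```

```text
scene [1.0048689  0.67919759 0.83438385]
top [0.42148989 0.00323141 1.45752914]
0.1 [[-9.55107163e-01  2.96259978e-01 -5.76578871e-04]
 [ 2.96260532e-01  9.55105754e-01 -1.64205156e-03]
 [ 6.42196402e-05 -1.73915277e-03 -9.99998486e-01]] [-0.21096162  0.25606729 -0.7008449 ] 1.002121557098353 0.008
```

View pics/scene0.png

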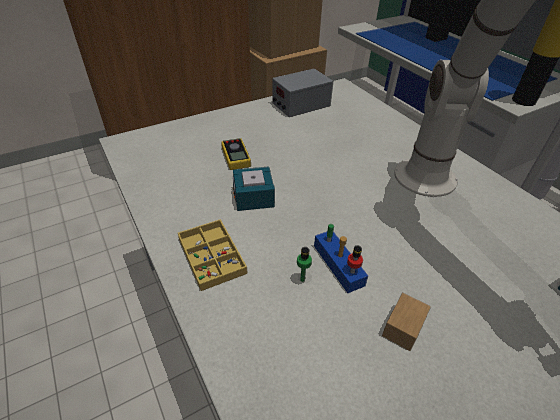

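View pics/top0.png

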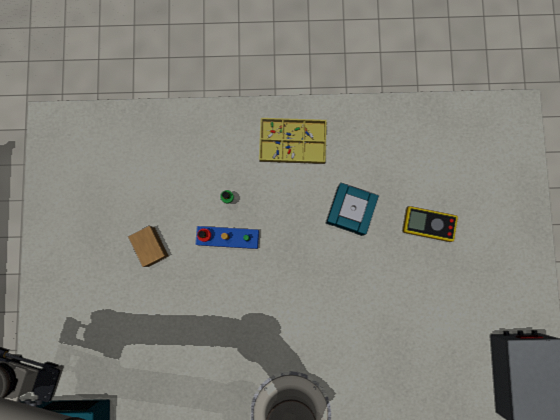

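Candidates for the gauge in the scene view: red collar with black head at (356,256), green look-alike standing on the table at (304,262), brass rod (342,245), green probe (330,232). I choose the red-collared one, at (204,235) in the top view. Next I measure it and check it in a close crop.

```bash
python3 - <<'E'
from h import *
a=dict(np.load('scene.npz'));b=dict(np.load('top.npz'))
A=a['color'][215:300,290:380][...,::-1];B=b['color'][180:255,120:270][...,::-1]
A=cv2.resize(A,(450,425),interpolation=2);B=cv2.resize(B,(850,425),interpolation=2)[:, :350*2]
cv2.imwrite('pics/crop0.png',cv2.resize(np.hstack([A,B]),(800,296)))
print(b['mtx'],b['R'])
def rep(n,m,P):
    q=P[m]; print(n,m.sum(),np.median(q,0).round(4),q.min(0).round(4),q.max(0).round(4))
for n,d in(('top',b),('scene',a)):
    P=cloud(d);h=cv2.cvtColor(d['color'],cv2.COLOR_RGB2HSV);H,S,V=[h[...,i].astype(int) for i in range(3)]
    x,y,z=P[...,0],P[...,1],P[...,2]; ok=(d['depth']>0)&(z<.3)
    print(n,'table z',np.median(z[ok&(abs(z)<.02)]))
    if n=='top': w=[slice(220,255),slice(190,265)]; c=[slice(175,240),slice(320,385)]
    else: w=[slice(238,295),slice(310,375)]; c=[slice(160,215),slice(225,280)]
    def box(w): m=np.zeros(z.shape,bool); m[w[0],w[1]]=1; return m&ok
    red=((H<8)|(H>172))&(S>150)&(V>80)
    rep('red',box(w)&red,P)
    for t in(.08,.1,.12,.13): rep('stand z>%g'%t,box(w)&(z>t),P)
    blue=box(w)&(H>105)&(H<130)&(S>120)&(z>.035); rep('blue top',blue,P)
    print(cv2.minAreaRect((P[blue][:,:2]*1000).astype(np.float32)))
    al=box(c)&(S<60)&(V>110)&(z>.08); rep('alu',al,P); print(cv2.minAreaRect((P[al][:,:2]*1000).astype(np.float32)))
    tl=box(c)&(z>.07); rep('calib',tl,P); print(cv2.minAreaRect((P[tl][:,:2]*1000).astype(np.float32)))
    lo=box(c)&(z<.078)&al
    wl=box(c)&(z<.08)&(abs(x-np.median(x[al]))<.012)&(abs(y-np.median(y[al]))<.012); 
    if wl.sum(): rep('well',wl,P)
E
```

```text
[[484.8500405    0.         281.79849962]
 [  0.         484.8500405  205.55356709]
 [  0.           0.           1.        ]] [[-0.02303916 -0.99969609 -0.00877085]
 [-0.99230096  0.02393484 -0.12151513]
 [ 0.12168813  0.00590371 -0.99255083]]
top table z 1.1782564950805596e-05
red 79 [0.5076 0.2268 0.0934] [0.4961 0.2164 0.0809] [0.5279 0.2491 0.1325]
stand z>0.08 212 [0.508  0.2266 0.0983] [0.4935 0.1077 0.0809] [0.5302 0.2524 0.1355]
stand z>0.1 96 [0.5081 0.2259 0.1141] [0.4962 0.1077 0.1001] [0.5221 0.243  0.1355]
stand z>0.12 45 [0.5109 0.2339 0.1315] [0.5026 0.2259 0.1208] [0.5221 0.243  0.1355]
stand z>0.13 28 [0.5109 0.2338 0.1329] [0.5026 0.2259 0.13  ] [0.5192 0.2421 0.1355]
blue top 895 [0.5027 0.1618 0.045 ] [0.4722 0.0855 0.0351] [0.5404 0.2646 0.0554]
((506.66644287109375, 174.7152099609375), (178.0122528076172, 54.7324104309082), 85.07903289794922)
alu 455 [ 0.5786 -0.1913  0.0847] [ 0.54  -0.229  0.08 ] [ 0.6188 -0.1534  0.094 ]
((579.4930419921875, -190.99734497070312), (63.75016784667969, 64.03702545166016), 70.3927993774414)
calib 1662 [ 0.5784 -0.1905  0.0791] [
[... 629 characters left out ...]
2354 0.1322] [0.5042 0.2251 0.1301] [0.5237 0.2444 0.1342]
blue top 827 [0.5194 0.1914 0.045 ] [0.4757 0.0861 0.0351] [0.5428 0.268  0.1203]
((508.67242431640625, 177.3146209716797), (178.8426513671875, 56.970672607421875), 85.31815338134766)
alu 245 [ 0.5803 -0.1896  0.0853] [ 0.5355 -0.2302  0.0811] [ 0.62   -0.1525  0.0896]
((577.61328125, -199.28121948242188), (82.26628875732422, 63.22166442871094), 69.69558715820312)
calib 937 [ 0.585  -0.1793  0.0787] [ 0.5073 -0.2644  0.0701] [ 0.6557 -0.114   0.0896]
((580.36474609375, -191.00216674804688), (123.34257507324219, 119.30917358398438), 69.53852081298828)
well 8 [ 0.5767 -0.1976  0.0783] [ 0.571  -0.2     0.0737] [ 0.5829 -0.1945  0.0797]
```

View pics/crop0.png

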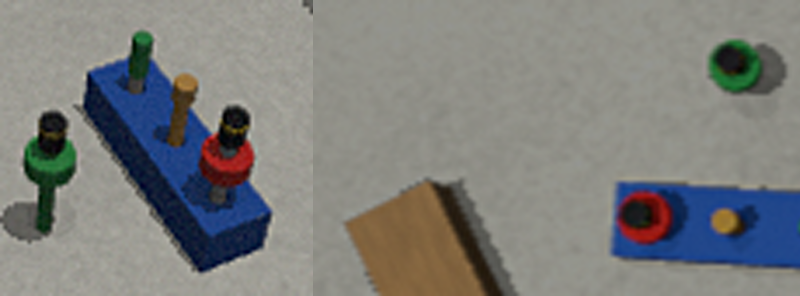

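The crop confirms it: the gauge with the red collar and black/yellow head is in the end socket, and the green look-alike stands on the table. Estimates, all consistent with the given sizes: head at (0.512, 0.2345), top z 0.132 (expected 0.132), well at about (0.5795, -0.191). I turn the jaws to close across the stand first.

```bash
cat >> h.py <<'E'
def to(*p):
    s=bot.state(); R=np.array(s['tcp_rot']); d=np.array(p)-s['position']
    print('t',round(s['t'],2),'pos',np.round(s['position'],4),'tool delta mm',(R.T@d*1000).round(1),'yang',np.degrees(np.arctan2(R[1,1],R[0,1])).round(2),'F',np.round(s['force'],1),'grip',round(s['grip_width'],3),round(s['grip_force'],1),'tilt',R[:2,2].round(4))
E
python3 -m inch '{"xyz":[[0,0,0],[0,0,0],[0,0,0],[0,0,0],[0,0,0],[0,0,0],[0,0,0],[0,0,0]],"turn":[0.12,0.12,0.12,0.12,0.12,0.12,0.12,0.12]}' 0
python3 -m inch '{"xyz":[[0,0,0],[0,0,0],[0,0,0]],"turn":[0.12,0.12,0]}'
python3 -c "
from h import *
to(.512,.2345,.2)"
```

```text
t: 0.77
position: [0.1924, 0.6204, 0.2341]
tcp_rot: [[-0.299, 0.954, -0.0], [0.954, 0.299, -0.001], [-0.001, -0.001, -1.0]]
force: [0.6, -0.3, 0.0]
grip_width: 0.511
grip_force: 0.0
t: 1.02
position: [0.1924, 0.6205, 0.2342]
tcp_rot: [[-0.066, 0.998, -0.0], [0.998, 0.066, -0.001], [-0.001, -0.0, -1.0]]
force: [0.2, 0.2, -0.2]
grip_width: 0.5
grip_force: 0.0
t 1.02 pos [0.1924 0.6205 0.2342] tool delta mm [-406.1  293.5   34.6] yang 3.77 F [ 0.2  0.2 -0.2] grip 0.5 0.0 tilt [-0.0001 -0.001 ]
```

```bash

python3 -m inch '{"xyz":[[-15,10,0],[-29,21,0],[-29,21,0],[-29,21,0],[-29,21,0],[-29,21,0],[-29,21,0],[-29,21,0]],"turn":[0,0,0,0,0,0,0,0]}' >/dev/null 2>&1 || true
python3 -c "
from h import *
to(.512,.2345,.2)"
```

```text
t 1.68 pos [0.406  0.3623 0.2347] tool delta mm [-135.3   96.2   34.7] yang 4.27 F [ 1.5  0.3 -0.3] grip 0.501 0.0 tilt [-0.     -0.0002]
```

I typed those rows in millimetres. They were clamped to the per-row limit, and the arm went the right way with no harm done. From here on I use metres.

```bash

python3 -m inch '{"xyz":[[-0.028,0.02,0.005],[-0.028,0.02,0.006],[-0.028,0.02,0.006],[-0.027,0.019,0.006],[-0.018,0.012,0.006],[-0.006,0.005,0.006],[0,0,0],[0,0,0]],"turn":[0,0,0,0,0,0,0,0]}' >/dev/null
python3 -c "
from h import *
to(.512,.2345,.108)
d=cap('wrist'); save(d,'w1'); P=cloud(d); print('cam',-d['R'].T@d['t'])
z=P[...,2]; x=P[...,0];y=P[...,1]
m=(d['depth']>0)&(abs(x-.512)<.03)&(abs(y-.234)<.03)&(z>.124)&(z<.14)
q=P[m];print(m.sum(),q.mean(0),q.min(0),q.max(0),cv2.minEnclosingCircle((q[:,:2]*1000).astype(np.float32)))
m=(d['depth']>0)&(abs(x-.512)<.03)&(abs(y-.234)<.03)&(z>.085)&(z<.103)
q=P[m];print('collar',np.percentile(q[:,2],[5,50,95]),cv2.minEnclosingCircle((q[:,:2]*1000).astype(np.float32)))
"
```

```text
t 2.35 pos [0.5095 0.2369 0.1991] tool delta mm [-2.6  2.5 91.1] yang 4.12 F [0.2 0.4 0.5] grip 0.505 0.0 tilt [-0.0018  0.0002]
cam [0.50486634 0.31206937 0.34941693]
642 [0.51343749 0.23446064 0.13166013] [0.5035579  0.22336072 0.12417361] [0.52324991 0.24338646 0.13428934] ((513.4801025390625, 233.48634338378906), 10.132694244384766)
collar [0.08928105 0.0938674  0.09496851] ((513.5172119140625, 233.28298950195312), 18.978315353393555)
```

View pics/w1.png

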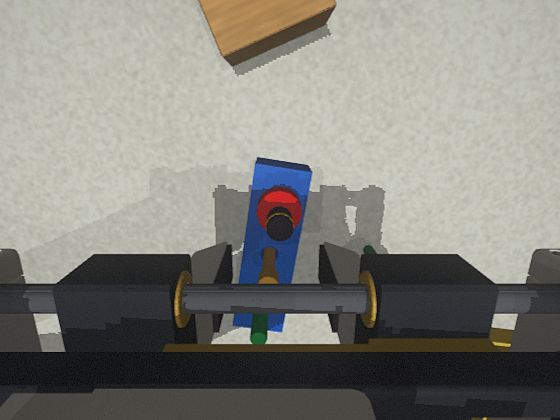

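The wrist view shows the gauge's head at (280,224) on the red collar at (279,210), between the open fingers. The fitted radii, 10.1 and 19.0 mm, match. Centre (0.5135, 0.2334), collar top z 0.0945. I descend onto the head.

```bash

python3 -m inch '{"xyz":[[-0.0038,0.0037,0],[0,0,0.015],[0,0,0.018],[0,0,0.018],[0,0,0.015],[0,0,0.01],[0,0,0],[0,0,0]],"turn":[0,0,0,0,0,0,0,0]}' >/dev/null
python3 -c "
from h import *
to(.5135,.2334,.1085)"
```

```text
t 3.07 pos [0.514  0.2335 0.1238] tool delta mm [-0.  -0.5 15.3] yang 4.1 F [ 0.2 -0.2  0.3] grip 0.5 0.0 tilt [-0.0005  0.0001]
```

```bash

python3 -m inch '{"xyz":[[0,0,0.005],[0,0,0.005],[0,0,0.005],[0,0,0],[0,0,0]],"turn":[0,0,0,0,0]}' |grep -E "pos|force"
python3 -m inch '{"xyz":[[0,0,0],[0,0,0],[0,0,0],[0,0,0],[0,0,0],[0,0,0],[0,0,0]],"turn":[0,0,0,0,0,0,0]}' -1 
python3 -m inch '{"xyz":[[0,0,-0.005],[0,0,-0.005],[0,0,0],[0,0,0]],"turn":[0,0,0,0]}'
```

```text
position: [0.5141, 0.2325, 0.1085]
force: [-0.2, -0.2, -0.5]
grip_force: 0.0
t: 4.07
position: [0.5144, 0.2327, 0.1088]
tcp_rot: [[-0.07, 0.998, 0.0], [0.998, 0.07, 0.0], [0.0, 0.0, -1.0]]
force: [-0.3, 0.2, 0.9]
grip_width: 0.211
grip_force: 30.0
t: 4.4
position: [0.5147, 0.2328, 0.1192]
tcp_rot: [[-0.07, 0.998, 0.001], [0.998, 0.07, 0.0], [0.0, 0.001, -1.0]]
force: [0.3, -0.7, -1.7]
grip_width: 0.211
grip_force: 30.0
```

Gripped (19.4 mm). Lift, and go two thirds of the way to the well.

```bash

python3 -m inch '{"xyz":[[0,0,-0.01],[0,0,-0.02],[0,0,-0.025],[0,0,-0.025],[0,0,-0.02],[0,0,-0.015],[0,0,-0.005],[0,0,0]],"turn":[0,0,0,0,0,0,0,0]}' |grep -E "pos|force"
python3 -m inch '{"xyz":[[-0.015,0,0],[-0.03,0.003,0],[-0.036,0.004,0],[-0.036,0.004,0],[-0.036,0.004,0],[-0.036,0.004,0],[-0.036,0.004,0],[-0.036,0.004,0]],"turn":[0,0,0,0,0,0,0,0]}' |grep -E "pos|force"
python3 -m inch '{"xyz":[[-0.03,0.004,0],[-0.015,0.002,0],[0,0,0],[0,0,0]],"turn":[0,0,0,0]}' |grep -E "pos|force"
python3 -c "
from h import *
to(.5795,-.191,.24)
d=cap('wrist'); save(d,'w2'); P=cloud(d)
z=P[...,2]; x=P[...,0];y=P[...,1]
h=cv2.cvtColor(d['color'],cv2.COLOR_RGB2HSV)
m=(d['depth']>0)&(abs(x-.58)<.05)&(abs(y+.19)<.05)&(abs(z-.085)<.003)
q=P[m];print(m.sum(),np.median(q[:,2]),cv2.minAreaRect((q[:,:2]*1000).astype(np.float32)))
m=(d['depth']>0)&(abs(x-.58)<.015)&(abs(y+.19)<.015)&(z<.08)
q=P[m];print(m.sum(),q.min(0),q.max(0),q.mean(0))
"
```

```text
position: [0.5152, 0.2331, 0.2406]
force: [-0.1, 1.2, -1.3]
grip_force: 30.0
position: [0.5586, -0.0275, 0.2372]
force: [0.6, 0.5, -1.0]
grip_force: 30.0
position: [0.5677, -0.0713, 0.2372]
force: [0.6, 0.2, -1.0]
grip_force: 30.0
t 6.07 pos [ 0.5677 -0.0713  0.2372] tool delta mm [-120.2    3.7   -2.8] yang 3.86 F [ 0.6  0.2 -1. ] grip 0.208 30.0 tilt [-0.0027  0.0001]
846 0.08540686810455839 ((580.2616577148438, -211.75140380859375), (30.705646514892578, 53.14198303222656), 72.7529296875)Traceback (most recent call last):
  File "<string>", line 10, in <module>
    q=P[m];print(m.sum(),q.min(0),q.max(0),q.mean(0))
                         ~~~~~^^^
    return umr_minimum(a, axis, None, out, keepdims, initial, where)
ValueError: zero-size array to reduction operation minimum which has no identity
```

View pics/w2.png

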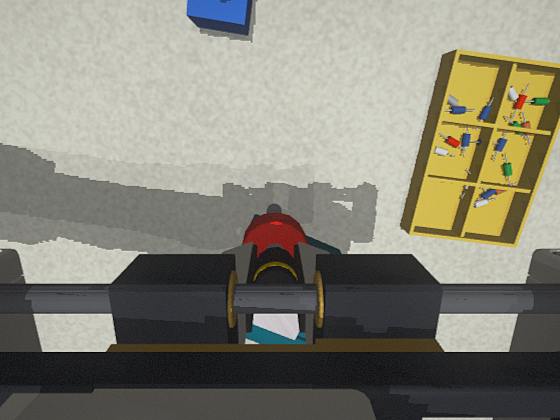

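The wrist view shows the held gauge (collar at (275,235), tip at (273,208)) hiding the calibrator, which is still behind the hand. I go past the well so that the camera sees the mouth.

```bash

python3 -m inch '{"xyz":[[-0.015,0,0],[-0.03,0,0],[-0.036,0.001,0],[-0.036,0.001,0],[-0.036,0.001,0],[-0.027,0.001,0],[-0.01,0,0],[0,0,0]],"turn":[0,0,0,0,0,0,0,0]}' |grep -E "pos|force"
python3 -m inch '{"xyz":[[0,0,0],[0,0,0]],"turn":[0,0]}' |grep -E "pos|force"
python3 -c "
from h import *
to(.5795,-.191,.24)
d=cap('wrist'); save(d,'w3'); P=cloud(d)
z=P[...,2]; x=P[...,0];y=P[...,1]
m=(d['depth']>0)&(abs(x-.58)<.05)&(abs(y+.19)<.05)&(abs(z-.085)<.003)
q=P[m];print(m.sum(),np.median(q[:,2]),cv2.minAreaRect((q[:,:2]*1000).astype(np.float32)))
m=(d['depth']>0)&(abs(x-.58)<.015)&(abs(y+.19)<.015)&(z<.08)
q=P[m];print(m.sum(),len(q) and (q.min(0),q.max(0),q.mean(0)))
"
```

```text
position: [0.5854, -0.2614, 0.2379]
force: [-0.2, 0.5, -1.0]
grip_force: 30.0
position: [0.5866, -0.2557, 0.2382]
force: [-0.1, 0.6, -1.2]
grip_force: 30.0
t 6.95 pos [ 0.5866 -0.2557  0.2382] tool delta mm [65.1 -2.3 -1.7] yang 4.23 F [-0.1  0.6 -1.2] grip 0.214 30.0 tilt [-0.0006  0.0026]
4921 0.08532254437939772 ((581.4552612304688, -193.54910278320312), (64.11490631103516, 64.20758056640625), 69.42221069335938)
182 (array([ 0.57448189, -0.20057602,  0.0008834 ]), array([ 0.58845106, -0.18727327,  0.07946046]), array([ 0.58146092, -0.19402699,  0.06745983]))
```

View pics/w3.png

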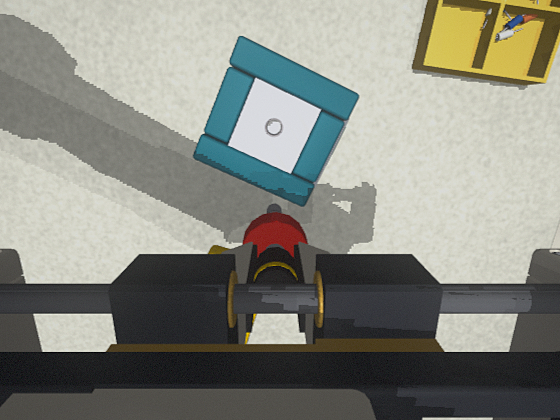

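The wrist view shows the well mouth at (274,127) on the aluminium face, with the disc inside, and the held gauge's collar at (275,230) and tip at (274,208). To cancel calibration error I fit the held collar and rod in the same camera.

```bash
cat > fit.py <<'E'
from h import *
from scipy.optimize import least_squares
d=dict(np.load('wrist.npz'));P=cloud(d);s=bot.state();p=np.array(s['position'])
h=cv2.cvtColor(d['color'],cv2.COLOR_RGB2HSV);H,S,V=[h[...,i].astype(int) for i in range(3)]
rel=P-p; near=(np.hypot(rel[...,0],rel[...,1])<.035)&(d['depth']>0)
red=near&((H<8)|(H>172))&(S>130)&(V>60)
q=rel[red]; print('red',len(q),'z rel',np.percentile(q[:,2],[1,10,50,90,99]).round(4))
zt=np.percentile(q[:,2],99)
def fit(q,r):
    f=least_squares(lambda c:np.hypot(q[:,0]-c[0],q[:,1]-c[1])-r,[0,0],loss='soft_l1',f_scale=.0005)
    return f.x.round(4),np.sqrt(np.mean(f.fun**2)).round(5)
side=q[(q[:,2]<zt-.003)]; print('collar side',len(side),fit(side,.019))
rod=near&(rel[...,2]<zt-.03)&(rel[...,2]>-.11)&(np.hypot(rel[...,0],rel[...,1])<.015)
k=rel[rod]; print('rod',len(k),k[:,2].min() if len(k) else 0, len(k)>5 and fit(k,.006))
# mouth: rays through pixels of the hole outline at z=.085
u0,v0=274,127
g=cv2.cvtColor(d['color'],cv2.COLOR_RGB2GRAY)[v0-15:v0+16,u0-15:u0+16]
m=(P[...,2]<.0835)&(d['depth']>0)&(np.hypot(P[...,0]-.5812,P[...,1]+.1935)<.02)
vv,uu=np.nonzero(m); print('hole px',uu.min(),uu.max(),vv.min(),vv.max())
def ray(u,v,z=.085):
    K=d['mtx'];r=d['R'].T@np.array([(u-K[0,2])/K[0,0],(v-K[1,2])/K[1,1],1]);c=-d['R'].T@d['t'];return c+r*(z-c[2])/r[2]
c,r=cv2.minEnclosingCircle(np.float32(np.c_[uu,vv]));print(c,r,ray(*c),'rel tcp',(ray(*c)-p)[:2]); 
inn=P[m&(P[...,2]>.02)];print('deep z',np.percentile(inn[:,2],[5,25,50,75]))
E
python3 fit.py
```

```text
red 1722 z rel [-0.0305 -0.0242 -0.0154 -0.0144 -0.0068]
collar side 1703 (array([-0.    , -0.0031]), np.float64(0.00433))
rod 113 -0.09743760977851865 (array([-0.0002,  0.0005]), np.float64(0.00019))
hole px 260 292 111 147
(274.1407165527344, 128.29640197753906) 21.13213348388672 [ 0.58176851 -0.19434253  0.085     ] rel tcp [-0.00493706  0.0614504 ]
deep z [0.06431468 0.06760229 0.06824794 0.06925302]
```

Rod tip offset from the TCP: (-0.2, +0.5) mm, 97.4 mm below. Well from the aluminium square (fitted 64.1 x 64.2 mm): (0.5815, -0.1936). Disc top is near z 0.068, 17 mm deep, which is in range. I approach to about 12 mm above the mouth and re-measure there.

```bash

python3 -m inch '{"xyz":[[0.012,0,0],[0.022,0,0],[0.018,0,0.004],[0.008,0,0.015],[0.0019,-0.0003,0.015],[0,0,0.009],[0,0,0],[0,0,0]],"turn":[0,0,0,0,0,0,0,0]}' |grep -E "pos|force"
python3 -m inch '{"xyz":[[0,0,0],[0,0,0]],"turn":[0,0]}' |grep -E "pos|force"
python3 -c "
from h import *
to(.5817,-.1941,.195)
d=cap('wrist'); save(d,'w4',(180,140,380,290),4); P=cloud(d)
z=P[...,2]; x=P[...,0];y=P[...,1]
m=(d['depth']>0)&(abs(x-.58)<.05)&(abs(y+.19)<.05)&(abs(z-.0853)<.002)
q=P[m];print(m.sum(),np.median(q[:,2]),cv2.minAreaRect((q[:,:2]*1000).astype(np.float32)))
p=bot.state()['position'];rel=P-p
m=(d['depth']>0)&(np.hypot(rel[...,0],rel[...,1])<.012)&(rel[...,2]<-.055)&(rel[...,2]>-.099)
k=rel[m]
from scipy.optimize import least_squares
for lo,hi in((-.098,-.085),(-.085,-.07),(-.07,-.055)):
  j=k[(k[:,2]>lo)&(k[:,2]<hi)]
  if len(j)>5: print(lo,len(j),least_squares(lambda c:np.hypot(j[:,0]-c[0],j[:,1]-c[1])-.006,[0,0]).x+p[:2],j[:,2].min())
"
```

```text
position: [0.5811, -0.1971, 0.1956]
force: [-0.4, 0.2, -1.5]
grip_force: 30.0
position: [0.582, -0.1984, 0.1968]
force: [-0.0, 0.3, -1.1]
grip_force: 30.0
t 7.83 pos [ 0.582  -0.1984  0.1968] tool delta mm [4.3 0.  1.8] yang 3.98 F [-0.   0.3 -1.1] grip 0.205 30.0 tilt [ 0.0017 -0.0006]
4248 0.08533086704022841 ((581.4132080078125, -193.57003784179688), (64.561767578125, 64.05679321289062), 69.75350952148438)
-0.098 61 [ 0.58210521 -0.19824622] -0.09676689574701988
-0.085 52 [ 0.58213021 -0.19820254] -0.08476197270149674
```

View pics/w4.png

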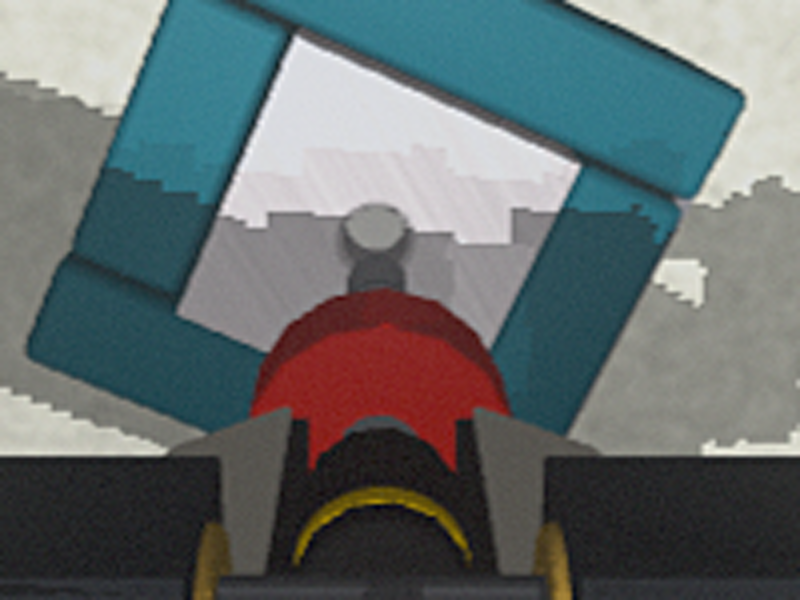

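The crop shows the well at crop (375,235) and the rod tip just in front of it at (375,270), aligned sideways and about 4.6 mm short along tool x. I correct and measure again.

```bash
cat > meas.py <<'E'
from h import *
from scipy.optimize import least_squares
for i in range(2):
    to(.5814,-.1936,.1824)
    d=cap('wrist'); P=cloud(d); p=np.array(bot.state()['position'])
    x,y,z=np.moveaxis(P,-1,0); ok=d['depth']>0
    q=P[ok&(abs(x-.58)<.05)&(abs(y+.19)<.05)&(abs(z-.0853)<.002)]
    sq=np.array(cv2.minAreaRect((q[:,:2]*1000).astype(np.float32))[0])/1000
    k=P[ok&(np.hypot(x-p[0],y-p[1])<.012)&(z<p[2]-.05)&(z>.089)]
    c=least_squares(lambda c:np.hypot(k[:,0]-c[0],k[:,1]-c[1])-.006,p[:2]).x
    R=np.array(bot.state()['tcp_rot']); e=np.r_[sq-c,0]
    print('sq',sq.round(4),'rod',c.round(4),len(k),'tip z',k[:,2].min().round(4),'tool delta mm',(R.T@e*1000).round(2))
E
python3 -m inch '{"xyz":[[0.0046,-0.0004,0],[0,0,0.002],[0,0,0],[0,0,0]],"turn":[0,0,0,0]}' |grep -E "pos|force"; python3 meas.py
```

```text
position: [0.5805, -0.1931, 0.1936]
force: [-0.2, -0.6, -1.4]
grip_force: 30.0
t 8.22 pos [ 0.5805 -0.1931  0.1936] tool delta mm [-0.6  0.8 11.2] yang 4.02 F [-0.2 -0.6 -1.4] grip 0.213 30.0 tilt [-0.0002  0.0001]
sq [ 0.5816 -0.1935] rod [ 0.5805 -0.1929] 112 tip z 0.096 tool delta mm [-0.65  1.07 -0.  ]
t 8.27 pos [ 0.5806 -0.1932  0.1937] tool delta mm [-0.4  0.8 11.2] yang 4.01 F [-0.  -0.8 -1.3] grip 0.211 30.0 tilt [-0.0002  0.    ]
sq [ 0.5816 -0.1935] rod [ 0.5805 -0.193 ] 113 tip z 0.0967 tool delta mm [-0.56  1.02 -0.  ]
```

```bash

python3 -m inch '{"xyz":[[-0.0006,0.001,0],[0,0,0],[0,0,0.002],[0,0,0.002],[0,0,0.002],[0,0,0.002],[0,0,0],[0,0,0]],"turn":[0,0,0,0,0,0,0,0]}' |grep -E "pos|force"; python3 meas.py
python3 -m inch '{"xyz":[[0,0,0.001],[0,0,0.001],[0,0,0.001],[0,0,0.001],[0,0,0]],"turn":[0,0,0,0,0]}' |grep -E "pos|force"
```

```text
position: [0.5815, -0.1937, 0.1854]
force: [0.5, -0.3, -1.4]
grip_force: 30.0
t 8.98 pos [ 0.5815 -0.1937  0.1854] tool delta mm [ 0.1 -0.1  3. ] yang 4.01 F [ 0.5 -0.3 -1.4] grip 0.212 30.0 tilt [-0.0006  0.0001]
sq [ 0.5815 -0.1934] rod [ 0.5814 -0.1935] 110 tip z 0.0892 tool delta mm [ 0.09  0.07 -0.  ]
t 9.03 pos [ 0.5816 -0.1937  0.1856] tool delta mm [ 0.1 -0.2  3.2] yang 4.01 F [ 0.2  0.4 -1.7] grip 0.211 30.0 tilt [-0.0002  0.0001]
sq [ 0.5814 -0.1934] rod [ 0.5816 -0.1935] 110 tip z 0.0893 tool delta mm [ 0.08 -0.14  0.  ]
position: [0.5815, -0.1937, 0.1814]
force: [-0.3, -0.2, -2.0]
grip_force: 30.0
```

Aligned within 0.2 mm. I enter the well.

```bash

python3 -m inch '{"xyz":[[0,0,0.001],[0,0,0.001],[0,0,0.001],[0,0,0.001],[0,0,0.001],[0,0,0.001],[0,0,0],[0,0,0]],"turn":[0,0,0,0,0,0,0,0]}' |grep -E "pos|force"
python3 -m inch '{"xyz":[[0,0,0.001],[0,0,0.001],[0,0,0.001],[0,0,0.001],[0,0,0.001],[0,0,0.001],[0,0,0],[0,0,0]],"turn":[0,0,0,0,0,0,0,0]}' |grep -E "pos|force"
```

```text
position: [0.5816, -0.1937, 0.1756]
force: [-0.1, -0.1, -1.4]
grip_force: 30.0
position: [0.5816, -0.1937, 0.1696]
force: [0.4, -0.2, -0.7]
grip_force: 30.0
```

```bash

python3 -m inch '{"xyz":[[0,0,0.001],[0,0,0.001],[0,0,0.001],[0,0,0.001],[0,0,0.001],[0,0,0.001],[0,0,0.001],[0,0,0.001]],"turn":[0,0,0,0,0,0,0,0]}' |grep -E "pos|force"
python3 -m inch '{"xyz":[[0,0,0.001],[0,0,0.001],[0,0,0.001],[0,0,0.001],[0,0,0.001],[0,0,0.001],[0,0,0.001],[0,0,0.001]],"turn":[0,0,0,0,0,0,0,0]}' |grep -E "pos|force"
```

```text
position: [0.582, -0.1939, 0.162]
force: [-1.6, 0.1, 3.9]
grip_force: 30.0
position: [0.5818, -0.1937, 0.1536]
force: [-0.6, 0.2, 5.2]
grip_force: 30.0
```

```bash

python3 -m inch '{"xyz":[[0,0,0.001],[0,0,0.001],[0,0,0.001],[0,0,0.001],[0,0,0.001],[0,0,0.001],[0,0,0.001],[0,0,0.001]],"turn":[0,0,0,0,0,0,0,0]}' |grep -E "pos|force"
python3 -m inch '{"xyz":[[0,0,0.0007],[0,0,0.0007],[0,0,0.0007],[0,0,0.0007]],"turn":[0,0,0,0]}' |grep -E "pos|force"
```

```text
position: [0.5817, -0.1937, 0.1456]
force: [0.6, -0.1, 5.2]
grip_force: 30.0
position: [0.5817, -0.1937, 0.1428]
force: [0.2, 0.2, 4.1]
grip_force: 30.0
```

```bash

python3 -m inch '{"xyz":[[0,0,0.0006],[0,0,0.0006],[0,0,0.0006],[0,0,0.0006],[0,0,0.0006]],"turn":[0,0,0,0,0]}' |grep -E "pos|force"
```

```text
position: [0.5817, -0.1938, 0.1399]
force: [0.4, 0.4, 4.8]
grip_force: 30.0
```

```bash

python3 -m inch '{"xyz":[[0,0,0.0005],[0,0,0.0005],[0,0,0.0005]],"turn":[0,0,0]}' |grep -E "pos|force"
```

```text
position: [0.5817, -0.1938, 0.1384]
force: [0.4, 0.7, 4.2]
grip_force: 30.0
```

```bash

python3 -m inch '{"xyz":[[0,0,0.0005],[0,0,0.0005],[0,0,0.0005]],"turn":[0,0,0]}' |grep -E "pos|force"
```

```text
position: [0.5817, -0.1938, 0.1369]
force: [0.4, 0.4, 4.8]
grip_force: 30.0
```

```bash

python3 -m inch '{"xyz":[[0,0,0.0005],[0,0,0.0005],[0,0,0.0005]],"turn":[0,0,0]}' |grep -E "pos|force"
```

```text
position: [0.5817, -0.1938, 0.1354]
force: [-0.2, -0.7, 4.3]
grip_force: 30.0
```

```bash

python3 -m inch '{"xyz":[[0,0,0.0005],[0,0,0.0005],[0,0,0.0005],[0,0,0.0005]],"turn":[0,0,0,0]}' |grep -E "pos|force"
```

```text
position: [0.5823, -0.1942, 0.1348]
force: [-1.8, 0.5, 15.3]
grip_force: 30.0
```

Contact with the bottom. I hold and watch the force relax.

```bash

python3 -m inch '{"xyz":[[0,0,0.0002],[0,0,0]],"turn":[0,0]}' |grep -E "pos|force"
```

```text
position: [0.5823, -0.1942, 0.1348]
force: [-2.1, 0.6, 12.3]
grip_force: 30.0
```

```bash

python3 -m inch '{"xyz":[[0,0,0.0004],[0,0,0]],"turn":[0,0]}' |grep -E "pos|force"
```

```text
position: [0.5825, -0.1943, 0.1347]
force: [-2.7, 0.9, 14.9]
grip_force: 30.0
```

```bash

python3 -m inch '{"xyz":[[0,0,0.0003],[0,0,0],[0,0,0.0001],[0,0,0]],"turn":[0,0,0,0]}' |grep -E "pos|force"
python3 -m inch '{"xyz":[[0,0,0.0001],[0,0,0],[0,0,0.0001],[0,0,0]],"turn":[0,0,0,0]}' |grep -E "pos|force"
```

```text
position: [0.5826, -0.1944, 0.1347]
force: [-2.6, -0.1, 16.6]
grip_force: 30.0
position: [0.5826, -0.1944, 0.1347]
force: [-2.8, 0.3, 16.9]
grip_force: 30.0
```

```bash

python3 -m inch '{"xyz":[[0,0,0.0001],[0,0,0],[0,0,0.0001],[0,0,0],[0,0,0],[0,0,0]],"turn":[0,0,0,0,0,0]}' |grep -E "pos|force"
python3 -c "
from h import *
to(.582,-.194,.1347)
d=cap('wrist'); P=cloud(d);np.save('P.npy',P)
x,y,z=np.moveaxis(P,-1,0);h=cv2.cvtColor(d['color'],cv2.COLOR_RGB2HSV);H,S,V=[h[...,i].astype(int) for i in range(3)]
red=(d['depth']>0)&(np.hypot(x-.582,y+.194)<.03)&((H<8)|(H>172))&(S>130)&(V>60)
print('red z',np.percentile(z[red],[1,5,10,25,50,75,90,99]).round(4))
"
```

```text
position: [0.5827, -0.1945, 0.1347]
force: [-2.9, 0.6, 18.5]
grip_force: 30.0
t 16.17 pos [ 0.5827 -0.1945  0.1347] tool delta mm [ 0.5 -0.7 -0. ] yang 3.99 F [-2.9  0.6 18.5] grip 0.211 30.0 tilt [ 0.0027 -0.0007]
red z [0.105  0.1075 0.1105 0.1184 0.1197 0.1202 0.1207 0.1247]
```

Pressed at 15–18 N for more than a second. Now I unload, keeping light contact, and release the head to about a 28 mm opening: wider than the head, narrower than the collar.

```bash

python3 -m inch '{"xyz":[[0,0,-0.0005],[0,0,-0.0005],[0,0,0]],"turn":[0,0,0]}' |grep -E "pos|force"
```

```text
position: [0.5823, -0.1942, 0.1347]
force: [-1.1, 0.0, 13.4]
grip_force: 30.0
```

```bash

python3 -m inch '{"xyz":[[0,0,-0.0005],[0,0,-0.0005],[0,0,0]],"turn":[0,0,0]}' |grep -E "pos|force"
```

```text
position: [0.5819, -0.1939, 0.1348]
force: [-1.0, -0.2, 9.3]
grip_force: 30.0
```

```bash

python3 -m inch '{"xyz":[[0,0,-0.0005],[0,0,-0.0005],[0,0,0]],"turn":[0,0,0]}' |grep -E "pos|force"
python3 -m inch '{"xyz":[[0,0,0],[0,0,0],[0,0,0],[0,0,0],[0,0,0],[0,0,0]],"turn":[0,0,0,0,0,0]}' -0.39
python3 -c "
from h import *
to(.582,-.194,.1347)
d=cap('wrist'); save(d,'w5',(180,140,380,290),4); P=cloud(d)
x,y,z=np.moveaxis(P,-1,0);h=cv2.cvtColor(d['color'],cv2.COLOR_RGB2HSV);H,S,V=[h[...,i].astype(int) for i in range(3)]
red=(d['depth']>0)&(np.hypot(x-.582,y+.194)<.03)&((H<8)|(H>172))&(S>130)&(V>60)
print('red z',np.percentile(z[red],[1,10,25,50,75,90]).round(4))
"
```

```text
position: [0.5816, -0.1937, 0.1349]
force: [-0.2, -0.8, 4.6]
grip_force: 30.0
t: 17.47
position: [0.5815, -0.1937, 0.1347]
tcp_rot: [[-0.07, 0.998, -0.001], [0.998, 0.07, 0.0], [0.0, -0.001, -1.0]]
force: [0.7, 0.0, 0.7]
grip_width: 0.306
grip_force: 0.0
t 17.47 pos [ 0.5815 -0.1937  0.1347] tool delta mm [-0.3  0.5  0. ] yang 4.01 F [0.7 0.  0.7] grip 0.306 0.0 tilt [-0.0005  0.0002]
red z [0.1049 0.1123 0.1191 0.1199 0.1204 0.1208]
```

View pics/w5.png

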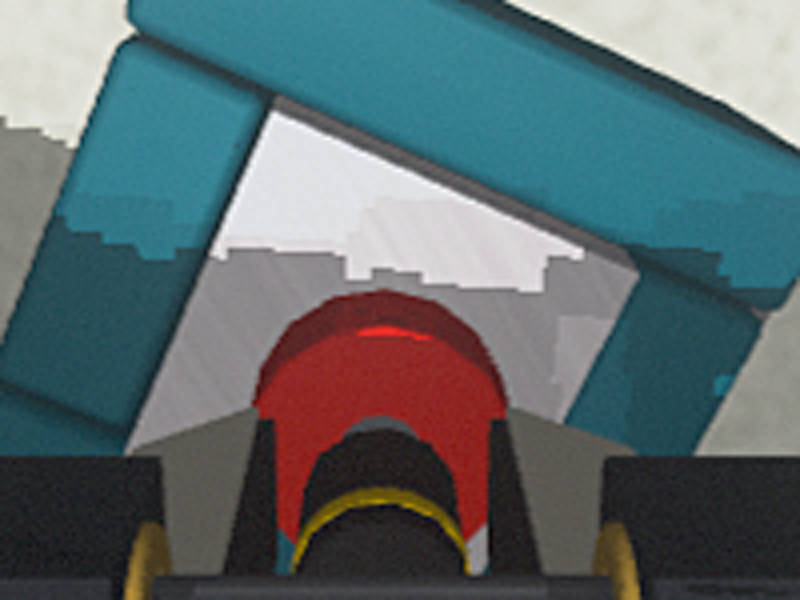

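Released. The head sits free between the fingers, with the fingertips over the collar's rim on both sides. I lower to slide the collar: contact expected at TCP z ≈0.128 and seating at ≈0.111.

```bash

python3 -m inch '{"xyz":[[0,0,0.001],[0,0,0.001],[0,0,0.001],[0,0,0.001],[0,0,0.001],[0,0,0.001],[0,0,0.001],[0,0,0.001]],"turn":[0,0,0,0,0,0,0,0]}' |grep -E "pos|force"
python3 -m inch '{"xyz":[[0,0,0.001],[0,0,0.001],[0,0,0.001],[0,0,0.001],[0,0,0.001],[0,0,0.001],[0,0,0.001]],"turn":[0,0,0,0,0,0,0]}' |grep -E "pos|force"
```

```text
position: [0.5818, -0.1938, 0.1271]
force: [-1.0, 0.0, 1.7]
grip_force: 1.1
position: [0.5817, -0.1938, 0.1199]
force: [-0.6, 0.1, 2.4]
grip_force: 1.1
```

```bash

python3 -m inch '{"xyz":[[0,0,0.0008],[0,0,0.0008],[0,0,0.0008],[0,0,0.0008],[0,0,0.0008],[0,0,0.0008],[0,0,0.0008]],"turn":[0,0,0,0,0,0,0]}' |grep -E "pos|force"
```

```text
position: [0.5817, -0.1937, 0.1143]
force: [-0.3, -0.8, 2.4]
grip_force: 1.1
```

```bash

python3 -m inch '{"xyz":[[0,0,0.0005],[0,0,0.0005],[0,0,0.0005],[0,0,0.0005]],"turn":[0,0,0,0]}' |grep -E "pos|force"
```

```text
position: [0.5817, -0.1937, 0.1124]
force: [-2.1, -0.4, 1.0]
grip_force: 1.1
```

```bash

python3 -m inch '{"xyz":[[0,0,0.0004],[0,0,0.0004],[0,0,0.0004]],"turn":[0,0,0]}' |grep -E "pos|force"
```

```text
position: [0.5817, -0.1938, 0.1113]
force: [-1.1, 0.3, 6.9]
grip_force: 3.3
```

```bash

python3 -m inch '{"xyz":[[0,0,0.0003],[0,0,0]],"turn":[0,0]}' |grep -E "pos|force"
```

```text
position: [0.5817, -0.1938, 0.1114]
force: [-1.3, -0.3, 5.4]
grip_force: 2.8
```

Seated: the height is as expected and the force rises at a stop. I back off, open and retreat, then look.

```bash

python3 -m inch '{"xyz":[[0,0,-0.001],[0,0,-0.002],[0,0,0]],"turn":[0,0,0]}' |grep -E "pos|force"
python3 -m inch '{"xyz":[[0,0,0],[0,0,0],[0,0,0],[0,0,0]],"turn":[0,0,0,0]}' 0.1 |grep -E "pos|force"
python3 -m inch '{"xyz":[[0,0,-0.01],[0,0,-0.02],[0,0,-0.025],[0,0,-0.025],[0,0,-0.02],[0,0,-0.01],[0,0,0],[0,0,0]],"turn":[0,0,0,0,0,0,0,0]}' |grep -E "pos|force"
python3 -c "
from h import *
from scipy.optimize import least_squares
to(.582,-.194,.22)
d=cap('wrist'); save(d,'w6',(140,80,420,290),2.8); P=cloud(d)
x,y,z=np.moveaxis(P,-1,0);h=cv2.cvtColor(d['color'],cv2.COLOR_RGB2HSV);H,S,V=[h[...,i].astype(int) for i in range(3)]
ok=d['depth']>0
red=ok&(np.hypot(x-.582,y+.194)<.03)&((H<8)|(H>172))&(S>130)&(V>60)
print('red z',np.percentile(z[red],[1,5,25,50,75,90]).round(4))
hd=ok&(np.hypot(x-.582,y+.194)<.02)&(z>.13); q=P[hd]
print('head top',np.percentile(q[:,2],[50,95]),cv2.minEnclosingCircle((q[q[:,2]>.15][:,:2]*1000).astype(np.float32)))
print('face',np.median(z[ok&(abs(x-.5815)<.03)&(abs(y+.1936)<.03)&(abs(z-.085)<.003)]))
"
```

```text
position: [0.5816, -0.1937, 0.1139]
force: [-0.4, -0.3, 0.3]
grip_force: 0.0
position: [0.5816, -0.1937, 0.1137]
force: [-0.5, -0.8, 0.2]
grip_force: 0.0
position: [0.5817, -0.1937, 0.2241]
force: [-0.6, -0.3, -0.1]
grip_force: 0.0
t 21.35 pos [ 0.5817 -0.1937  0.2241] tool delta mm [-0.3  0.3  4.1] yang 4.02 F [-0.6 -0.3 -0.1] grip 0.552 0.0 tilt [ 0.0007 -0.0001]
red z [0.0897 0.0948 0.1026 0.1032 0.1037 0.1042]
head top [0.15797528 0.15926565] ((581.5386962890625, -193.09564208984375), 10.216824531555176)
face 0.0853318352566771
```

View pics/w6.png

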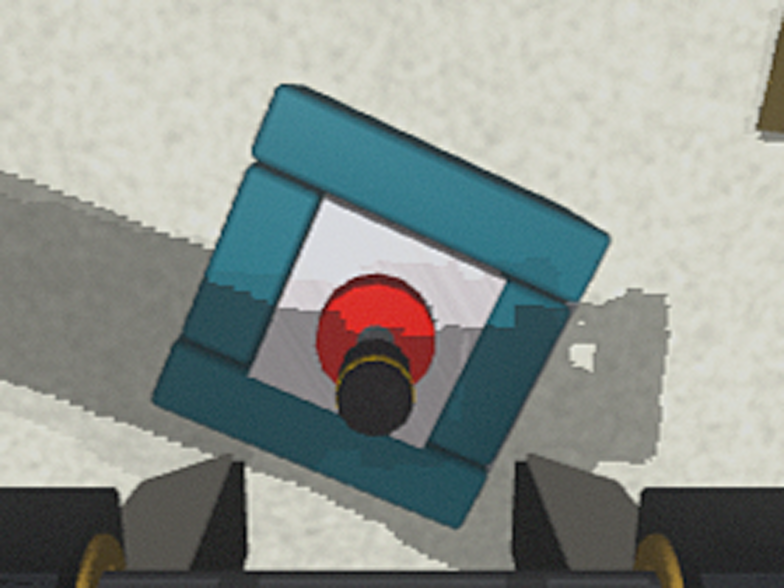

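The crop shows the gauge upright in the well (head at crop (375,395), collar at (375,335)) and the open fingers clear of it. Collar top is at 0.1032, against face 0.0853 + 18 mm, so it is seated. Head top at 0.158 equals the pressed height, so the tip is still on the disc.

```bash
python3 -c "
from rig import bot
print(bot.finish_job())"
```

```text
the job is handed in; nothing more can be done
None
```

I handed the job in at about 21 s: the disc was pushed to the bottom and held at roughly 15–20 N for over a second, the collar was slid down onto the calibrator's top face, and the gauge was left standing in the well with its tip on the disc and the gripper clear.

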